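Hang the pipette in the UV clean box and set its timer

ROBOT

A 6-joint arm with a two-finger parallel gripper is mounted at the origin on the work surface. World frame = base frame: x ahead of the robot, y to its left, z up, the work surface at z = 0. Lengths are in m, angles in rad, forces in N, time in s.
With the tool pointing down it reaches from about 0.225 to 0.875 m from the base axis. Payload 3.4 kg.
Tool frame: the origin (TCP) lies on the centre line of the jaws, within the pads' length; the fingertips stand 17 mm ahead of it and the grasp point (between the pads) lies 2 mm behind it (nose_length is the distance from the TCP to the fingertips, in m); z points along the fingers, y is the line along which they close (so a half turn about z gives the same grasp; the last joint's range is limited). The gripper opens to 85 mm and grips with 20 to 120 N. Pads are 22 mm wide; open, the fingers measure 114 mm over their backs; the gripper's body (76 mm by 85 mm) begins 54 mm behind the grasp point. The pads swing forward as they close: fully open they stand 13 mm farther back than shut.
Start: joints at [-1.364, 0.276, 1.505, -0, 1.361, -0.121], TCP at [0.185, -0.544, 0.248] pointing down, gripper open.
Joint ranges: [-2.89, 2.89], [-0.75, 2.08], [0.22, 2.7], [-1.18, 4.32], [0.11, 2.71], [-2.7, 2.7]. Speed limits (rad/s): [2.57, 2.57, 3.14, 3.14, 3.14, 3.14].

INTERFACE

Orientations are given as a unit quaternion [w, x, y, z].
In Python, from rig import get_state, get_image, sign_off, find_in, place_of, nose_length gives the robot as it stands.
- The arm moves only by the tool apply_moves, never from a script. Its argument "deltas" is one flat list of numbers, 5 for each row, row after row: the finger opening in mm, from 0 to 85.4, then the shift along the tool's x, y, z in mm, then the turn about the tool's z in degrees. A call has 1 to 12 rows; each row is the pose to reach, as a shift and turn from the pose commanded when the call began, along the tool's axes at that moment; what a row does not reach only later rows make up. A row lasts 1/12 s, in which the tool goes at most 41.7 mm and 7.16 degrees, less where a joint would pass 70% of its speed; a pose out of reach is approached as far as the arm can. A call with a gripper value outside its range is refused whole. The fingers move at their own pace and stop on an object; "squeeze" is the grip in N (left out, the last holds). Time passes only in rows, so rows that repeat a pose let the fingers close. It gives the time, the measured TCP pose, the force, the opening and the grip force at its end, in the units of the state.
- get_state(): the state, without advancing time (a new reading comes with each control period).
- get_image(name): name is "scene" or "top" or "wrist"; returns a dict with "frame" (420x560x3 uint8, red, green, blue), "K" (3x3 intrinsics, pixels), "position" and "orientation" of the camera in the world. Camera axes: x right, y down, z forward; pixel columns grow to the right and rows downward; lengths in m; the calibration is good to about 2 mm. The wrist camera is an equidistant fisheye: a pixel r from the principal point sees the ray r / f radians off the axis. A picture is of the moment at which its call begins. There is no depth.
- sign_off(): hands the job in; it is judged then, once.
Trained networks look in a picture, given as the dict that the camera call returned (one of the last four; its "shot" number tells which), for a name from the list of things; names that differ only in an ending like _2 or _b are one class to them, and where a whole thing is asked for, a point or a joint stands for the part that bears it (a point fixed in the world has none). Each returns a list of dicts, best first, with "score" (0 to 1); they miss things now and then, are a little off and sometimes report something else, mostly with a low value. They report only what shows in the picture. A call takes as long as a camera call. They do not tell look-alikes from the thing itself.
- find_in(query, picture): "point" ([column, row] in pixels, amid what is visible of it).
- place_of(query, picture): "point" ([column, row] in pixels: a listed point, or the origin of a listed thing).
The state is a dict: "clock": time; "qpos": joint angles; "qd": joint speeds; "effort": joint torques, N m; "position": TCP position; "ee_rot": TCP orientation; "contact_force": force on the tool from outside, world axes, zero at the start; "moment": the same for the moment, N m; "width": finger opening in m; "gripper_force": force on a finger pad.
Only numpy, scipy, OpenCV 4.12 (cv2) and the standard library are available. Lean on these libraries where they do the work, as an engineer would, in place of code of your own. Each camera call takes 0.05 s, during which the arm holds its last target. There are 200 camera calls.

TASK

Take the pipette off the bench stand, bring it in through the sloping front opening of the UV clean box without touching the frame of the opening, and hang it by its finger rest on the bar inside: let it down gently until the bar carries it before you let go, do not drop it or force it down. Then set the timer selector beside the box to its third click, counted clockwise from its stop. Leave the tip box, the dish stack and the bottle where they are.

Things in the scene. Friction and masses are not known exactly. Their poses are not given: they have to be found in the camera images.
- pipette_head (a point): white laboratory pipette, 200 mm long, about 120 g, first hanging upright on the bench stand. Point on its axis amid the plain round head (27 mm across, from 19 mm below to 19 mm above): the place to grip. Nozzle end 162 mm below; plunger button (18 mm wide) up to 38 mm above. z = up the pipette, x = where the finger rest points (away from the robot), y across. Shaft below the 27 mm handle: 12 mm.
- finger_rest (a point): crook of the pipette's finger rest: middle of the underside that sits on a bar, 26 mm below pipette_head and 23.5 mm along its x (same axes). The rest is 16 mm wide, 7 mm thick and ends 38 mm from the pipette's axis in a lip that hangs 11 mm below this underside. The gap between handle and lip is 19.5 mm long, for a 10 mm bar.
- stand: bench pipette stand, fixed: dark base plate 150 x 130 x 14 mm, aluminium post behind. Origin under the middle of the base; x = away from the robot's side, z up. It carries a steel hanger like the one in the box; its bar (10 mm, along y) has its top middle at (-28, 0, 205) mm.
- uv_box: UV clean box, fixed: white base 235 (x) x 300 (y) x 30 mm, clear side and back panels, white lamp housing on the roof from x = 59 mm back, top 389 mm high. Origin under the middle of the base; -x = front (robot side), y = left, z up. A white control module 160 x 150 mm, 70 mm high, adjoins its right side, middle at (-85, -227) mm.
- front_frame: white frame of the box's sloping front opening, a 5 mm plate (origin and axes of uv_box). The clear opening is 160 mm wide (y -80 to 80) and slopes straight from its lower edge at x = -105, z = 77 mm to its upper edge at x = 45, z = 335 mm; the frame is 25 mm wide below and above it, 70 mm at each side. Neither pipette nor robot may touch it.
- opening (a point): middle of the front opening, in the plane of the frame; axes as uv_box.
- bar_mid (a point): top middle of the bar in the UV box if its bracket were clamped at mid height; axes of uv_box. The bar is 10 mm thick, along y, 50 mm long between two cheeks that rise 6 mm above it. The bracket is clamped up to 9 mm higher or lower than this, which is not reported: feel for the bar. 95 mm below it, 12.5 mm in front of the bar's axis, a rest bar steadies the shaft of the hung pipette.
- selector (a joint): timer selector: 0 = at its anticlockwise stop, grows clockwise seen from above; 7 click positions spaced 0.5236 rad (30 degrees), from 0 to 3.14. A sprung ball holds it at each click (about 0.1 N m to leave one). At the start it is at the stop or at the first click.
- selector_grip (a point): on the axis of the selector knob, amid its grip bar, 14 mm below the bar's top. The bar is 56 mm long, 14 mm thick, 29 mm high, on a round skirt of 60 mm whose top is 15 mm below this point. z = up, x = where the pointer points, along the bar: to the left (y of uv_box) at the stop, straight away from the front (x of uv_box) at the third click.
- tip_box: closed grey pipette tip box with clear lid, 86 x 124 x 72 mm; origin under its middle. To be left alone.
- dish_stack: stack of three clear round dishes, 90 mm across, 44 mm high, behind the control module; origin under its middle. To be left alone.
- bottle: amber bottle, 64 mm across, 130 mm high; origin under its middle. To be left alone.
Not all that is in view belongs to the job. What is shaped like the part that bears pipette_head but blue is not meant.

How it is judged:
On the way, in this order (a step that is already met when the one before it is completed fails the run):
1. the bar in the UV box carries the finger rest while the pipette is still held (contact force between pipette and uv_box above 0.4 N and contact force between the fingers and pipette above 1 N and z of finger_rest in the frame of bar_mid between -0.013 and 0.013 m and x of finger_rest in the frame of bar_mid between -0.01 and 0.01 m), for 0.2 s.
2. the pipette hangs free of the hand (contact force between the fingers and pipette below 0.05 N and contact force between pipette and uv_box above 0.4 N and z of finger_rest in the frame of bar_mid above -0.013 m), for 0.2 s.
3. the selector is at its third click (value of joint selector between 1.4 and 1.74 rad), for 0.3 s.
At the end, for the whole second after the job is handed in: The pipette hangs at rest on the bar in the UV box by its finger rest (crook within 12 mm of the bar's axis front to back, 20 mm of its middle sideways and 13 mm of its mid height), upright within 0.2 rad; the selector rests at its third click (1.57 within 0.13 rad) (z of finger_rest in the frame of bar_mid between -0.013 and 0.013 m and x of finger_rest in the frame of bar_mid between -0.012 and 0.012 m and y of finger_rest in the frame of bar_mid between -0.02 and 0.02 m and angle between pipette_head's own z axis and vertical below 0.2 rad and contact force between pipette and uv_box above 0.4 N and linear speed of pipette below 0.02 m/s and value of joint selector between 1.44 and 1.7 rad); the robot touches nothing.
It fails at once if the frame of the opening is touched (contact force between anything else and front_frame above 0.5 N).
It fails at once if the pipette is pressed hard against the UV box or its bar (contact force between pipette and uv_box above 25 N).
It fails at once if the tip box is moved by more than 20 mm (distance of tip_box from where it was at the start of the episode above 0.02 m).
It fails at once if the dish stack is moved by more than 20 mm (distance of dish_stack from where it was at the start of the episode above 0.02 m).
It fails at once if the bottle is moved by more than 20 mm (distance of bottle from where it was at the start of the episode above 0.02 m).
It also fails if it takes over 51 s, if anything falls off the work surface, if the arm or the gripper's body presses on something with over 40 N, if the wrist force passes 120 N, or if a joint passes its speed limit or range.

## Working session

There is one attempt and no reset: what is moved stays moved. The work goes in short steps, Python scripts to look and compute and a tool call to move; the robot and the scene stay as the last step left them, time stands still between calls to the robot, and variables do not carry over. Pictures are saved under pics/ and viewed, at most 10 in all, crops included, and the job is handed in when it is done.

Besides the shell and the picture viewer there is one more tool, called after "Call:" by a JSON object that holds its "api" and its "payload". apply_moves: Moves the arm, as the interface text tells. Its arguments: {"type":"object","properties":{"deltas":{"type":"array"},"squeeze":{"type":"number"}},"required":["deltas"]}

```bash
ls; mkdir -p pics; cat > h.py <<'E'
import numpy as np, cv2
from scipy.spatial.transform import Rotation as R
from rig import *
def rot(q): return R.from_quat([q[1],q[2],q[3],q[0]]).as_matrix()
def ray(im,p,fish=False):
    K=np.array(im["K"]);x=(p[0]-K[0,2])/K[0,0];y=(p[1]-K[1,2])/K[1,1]
    if fish:
        r=np.hypot(x,y);s=np.sin(r)/max(r,1e-9);d=np.array([x*s,y*s,np.cos(r)])
    else: d=np.array([x,y,1.])
    d=rot(im["orientation"])@d
    return np.array(im["position"]),d/np.linalg.norm(d)
def tri(rs):
    A=np.zeros((3,3));b=np.zeros(3)
    for o,d in rs:
        P=np.eye(3)-np.outer(d,d);A+=P;b+=P@o
    x=np.linalg.solve(A,b)
    return x,[np.linalg.norm((np.eye(3)-np.outer(d,d))@(x-o)) for o,d in rs]
def onz(r,z):
    o,d=r;return o+d*(z-o[2])/d[2]
def proj(im,X):
    K=np.array(im["K"]);c=rot(im["orientation"]).T@(np.array(X)-np.array(im["position"]))
    p=K@c;return p[:2]/p[2]
def save(im,n,box=None,s=1):
    f=im["frame"]
    if box: f=f[box[1]:box[3],box[0]:box[2]]
    f=cv2.resize(f,None,fx=s,fy=s,interpolation=cv2.INTER_CUBIC)
    cv2.imwrite("pics/"+n,f[:,:,::-1])
E
python3 - <<'E'
from h import *
s=get_state();print(s)
ims={n:get_image(n) for n in("scene","top","wrist")}
for n,im in ims.items():
    save(im,n+"0.png");print(n,im["position"],im["orientation"],np.array(im["K"])[0])
    for q in["pipette_head","finger_rest","stand","uv_box","front_frame","opening","bar_mid","selector_grip","tip_box","dish_stack","bottle"]:
        print(q,[(np.round(d["point"],1).tolist(),round(d["score"],2)) for d in place_of(q,im)][:3])
E
```

```text
pics
{'clock': 0.0, 'qpos': array([-1.36401263e+00,  2.76591660e-01,  1.50613387e+00, -2.21189010e-05,
        1.36071938e+00, -1.21006407e-01]), 'qd': array([ 5.83925388e-04, -9.27513426e-06,  3.49839604e-04, -1.04356838e-03,
       -5.16209299e-04,  4.69611943e-04]), 'effort': array([ 1.80505616e-03, -4.16760278e+01, -2.45800316e+01, -1.86541370e-04,
        1.07921090e-02, -1.26977562e-05]), 'position': array([ 0.18500173, -0.54389121,  0.24744131]), 'ee_rot': array([-9.24812452e-04,  9.86598442e-01,  1.63164505e-01, -5.05124103e-05]), 'contact_force': array([0.6239625 , 0.07431863, 1.23795618]), 'moment': array([-0.00453859, -0.00901982,  0.01315186]), 'gripper_force': 0.0, 'width': 0.08533778755839418}
scene [ 0.34790176 -0.88118628  1.350818  ] [-0.34018601  0.93800543 -0.06322092  0.02055237] [474.13092847   0.         276.92793453]
pipette_head [([265.8, 149.2], 0.81), ([227.2, 164.4], 0.75)]
finger_rest [([274.4, 151.8], 0.7), ([223.2, 159.0], 0.7)]
stand [([279.9, 183.7], 0.83), ([310.2, 241.9], 0.48)]
uv_box [([316.6, 275.5], 0.76)]
front_frame [([317.5, 274.3], 0.25)]
ope
[... 427 characters left out ...]
t [([179.7, 252.7], 0.73)]
stand [([225.2, 202.2], 0.55)]
uv_box [([327.9, 181.2], 0.71)]
front_frame [([328.9, 181.2], 0.28)]
opening [([334.9, 176.4], 0.67)]
bar_mid [([339.4, 156.5], 0.93)]
selector_grip [([391.1, 212.0], 0.62), ([330.1, 182.5], 0.58)]
tip_box [([319.1, 233.8], 0.6), ([339.5, 157.1], 0.26)]
dish_stack [([392.3, 174.8], 0.8)]
bottle [([333.7, 177.9], 0.66), ([251.8, 244.9], 0.53), ([327.8, 180.8], 0.39)]
wrist [ 0.2574372  -0.51891649  0.3730186 ] [ 0.12339407  0.80364387 -0.57529594 -0.08924695] [325.1922621    0.         281.55884702]
pipette_head []
finger_rest []
stand []
uv_box []
front_frame []
opening []
bar_mid []
selector_grip []
tip_box []
dish_stack []
bottle []
```

View pics/scene0.png

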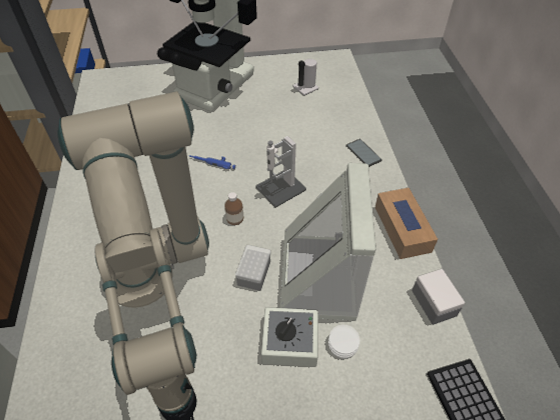

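View pics/top0.png

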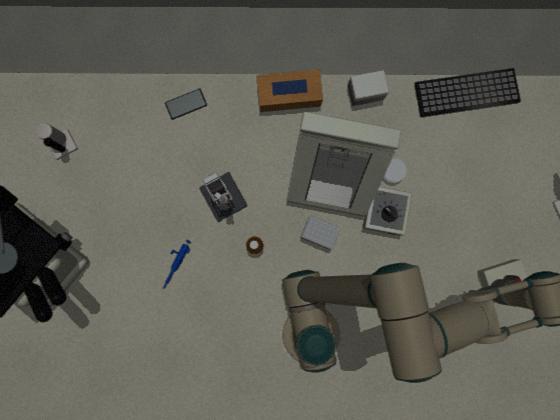

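The scene view shows the white pipette on the stand at about (270,150), in the top view at (224,198). Lookalikes:
- Blue pipette lying on the table at scene (213,162) / top (180,252): not meant.
- Gadget at scene (308,75): not meant.

I choose the white one on the stand.

```bash
python3 - <<'E'
from h import *
a=get_image("scene");b=get_image("top")
save(b,"topc.png",(195,95,425,255),3.4);save(a,"scenec.png",(225,125,385,375),2.4)
def g(q,im):return [d["point"] for d in place_of(q,im)]
for q in["pipette_head","finger_rest","stand","uv_box","opening","bar_mid","selector_grip","tip_box","dish_stack","bottle"]:
    for p in g(q,a)[:2]:
        for r in g(q,b)[:2]:
            x,e=tri([ray(a,p),ray(b,r)])
            print(q,np.round(p),np.round(r),np.round(x,4),np.round(max(e),4))
E
```

```text
pipette_head [268. 146.] [179. 248.] [0.4027 0.4588 0.1161] 0.0858
pipette_head [229. 165.] [179. 248.] [ 0.3246  0.493  -0.006 ] 0.0051
finger_rest [225. 159.] [176. 250.] [0.3152 0.4992 0.0232] 0.0013
finger_rest [225. 159.] [216. 197.] [0.4028 0.3102 0.2302] 0.0837
finger_rest [272. 151.] [176. 250.] [0.4086 0.4753 0.0771] 0.0963
finger_rest [272. 151.] [216. 197.] [0.489  0.3284 0.2035] 0.0004
uv_box [318. 274.] [329. 183.] [ 0.5773 -0.0761  0.0143] 0.0087
opening [313. 241.] [335. 176.] [ 0.5592 -0.0738  0.2017] 0.0007
bar_mid [336. 244.] [342. 157.] [ 0.6257 -0.0958  0.2071] 0.0016
selector_grip [288. 328.] [389. 212.] [ 0.4525 -0.2836  0.0884] 0.0019
tip_box [253. 277.] [320. 234.] [ 0.3734 -0.0407 -0.0095] 0.001
dish_stack [343. 344.] [391. 171.] [ 0.6151 -0.3188  0.0048] 0.0
bottle [234. 216.] [253. 243.] [0.3349 0.2123 0.0109] 0.0037
```

View pics/topc.png

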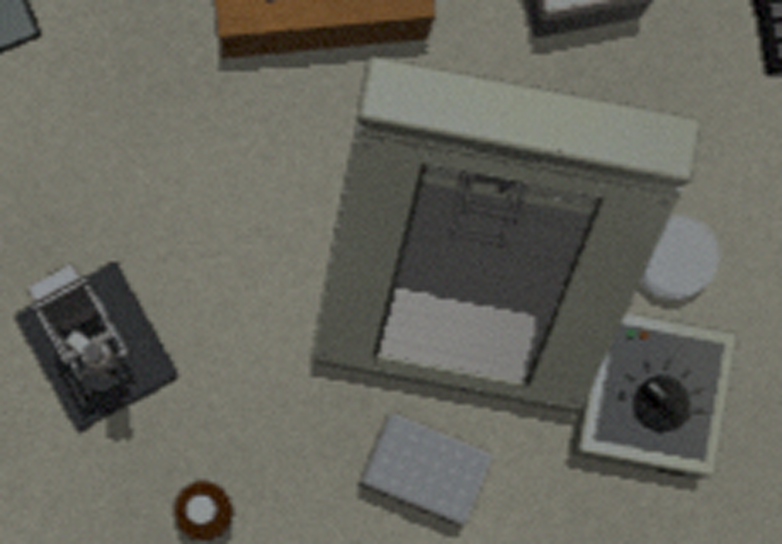

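View pics/scenec.png

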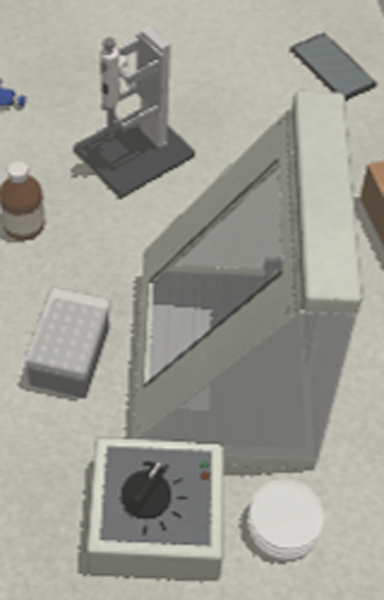

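The crops confirm the white pipette on the stand (top crop 95,350), with the selector pointing up-left at (655,395). Next I fit the poses from the corners.

```bash
python3 - <<'E'
from h import *
from scipy.optimize import least_squares
a=get_image("scene");b=get_image("top")
T=lambda p:np.array(p)/3.4+[195,95]
S=lambda p:np.array(p)/2.4+[225,125]
box=[(b,T(p),X) for p,X in[((378,360),(-105,80,77)),((527,383),(-105,-80,77)),((424,165),(45,80,335)),((601,200),(45,-80,335)),((375,62),(117.5,150,389)),((697,120),(117.5,-150,389)),((690,180),(59,-150,389)),((362,122),(59,150,389))]]
box+=[(a,S(p),X) for p,X in[((146,383),(-105,-80,77)),((152,280),(-105,80,77)),((280,272),(45,-80,335)),((280,160),(45,80,335))]]
st=[(b,T(p),X) for p,X in[((115,262),(75,-65,14)),((175,375),(-75,-65,14)),((82,430),(-75,65,14)),((17,315),(75,65,14))]]
st+=[(a,S(p),X) for p,X in[((122,193),(-75,-65,14)),((194,152),(75,-65,14)),((75,149),(-75,65,14))]]
def tw(p,X):
    c,s=np.cos(p[2]),np.sin(p[2]);X=np.array(X)/1000
    return np.array([p[0]+c*X[0]-s*X[1],p[1]+s*X[0]+c*X[1],X[2]])
def inv(p,W):
    c,s=np.cos(p[2]),np.sin(p[2]);d=np.array(W)-[p[0],p[1],0]
    return np.round(1000*np.array([c*d[0]+s*d[1],-s*d[0]+c*d[1],d[2]]),1)
for n,L,p0 in(("box",box,(.58,-.08,-.17)),("stand",st,(.5,.33,.5))):
  f=lambda p,L=L:np.concatenate([proj(i,tw(p,X))-q for i,q,X in L])
  r=least_squares(f,p0,loss="soft_l1")
  print(n,r.x,np.degrees(r.x[2]),np.round(f(r.x).reshape(-1,2),1).tolist())
  if n=="box":
    for nm,W in(("opening",[.5592,-.0738,.2017]),("bar",[.6257,-.0958,.2071]),("sel",[.4525,-.2836,.0884]),("tip",[.3734,-.0407,0])): print(nm,inv(r.x,W))
  else: print("bar top",tw(r.x,(-28,0,205)),"head",tw(r.x,(-51.5,0,231)))
  # bearing consistency per-camera
  for i,nm in((a,"scene"),(b,"top")):
    LL=[l for l in L if l[0] is i]
    r2=least_squares(lambda p:np.concatenate([proj(i,tw(p,X))-q for i,q,X in LL]),p0);print(nm,np.round(r2.x,4))
E
```

```text
box [ 0.58292777 -0.08118969 -0.18673154] -10.698929113798739 [[-0.2, -1.0], [-1.1, 0.4], [0.8, -0.2], [-1.1, -1.1], [-1.4, -1.6], [1.1, -0.4], [0.1, 0.6], [-1.1, -0.7], [-1.3, 1.3], [-1.7, 1.9], [0.3, -0.0], [-1.6, 1.5]]
opening [-24.7   2.9 201.7]
bar [ 44.7  -6.4 207.1]
sel [ -90.6 -223.1   88.4]
tip [-213.4    0.9    0. ]
scene [ 0.5866 -0.0781 -0.2098]
top [ 0.5813 -0.0826 -0.1783]
stand [0.51651643 0.32400185 0.52553066] 30.110688966107958 [[0.1, -1.3], [2.1, -0.7], [-0.5, 0.4], [-0.9, 0.1], [-0.6, 1.5], [0.7, 0.0], [-1.8, -0.7]]
bar top [0.49229481 0.30995503 0.205     ] head [0.47196595 0.29816574 0.231     ]
scene [0.5187 0.3255 0.5311]
top [0.5151 0.3246 0.5121]
```

Call:
{"api": "apply_moves", "payload": {"deltas": [85,0,0,-40,-7,85,15,-10,-75,-14,85,40,-28,-100,-21,85,70,-50,-115,-28,85,103,-74,-125,-35,85,136,-98,-135,-42,85,169,-122,-145,-49,85,202,-146,-155,-56,85,235,-170,-165,-63,85,268,-194,-172,-70,85,301,-218,-172,-77,85,334,-242,-172,-84]}}

```text
clock: 4.05
position: [0.4243, -0.206, 0.4213]
ee_rot: [0.001, 0.622, 0.783, 0.0]
contact_force: [1.2, -0.5, 0.4]
width: 0.085
gripper_force: 0.0
```

```bash
python3 - <<'E'
from h import *
w=get_image("wrist");save(w,"w1.png")
s=get_state();Rt=rot(s["ee_rot"]);Rc=rot(w["orientation"])
print("cam in tool",Rt.T@(np.array(w["position"])-s["position"]),"axis",Rt.T@Rc[:,2])
for q in["selector_grip","bar_mid","opening"]:
    for d in place_of(q,w)[:2]:
        print(q,np.round(d["point"],1),round(d["score"],2),[np.round(onz(ray(w,d["point"],True),z),4) for z in(.085,.205)])
E
```

```text
cam in tool [ 0.07245342 -0.00416668 -0.1253236 ] axis [-0.30761029 -0.01034335  0.95145621]
selector_grip [282.9 219. ] 0.97 [array([ 0.4461, -0.2906,  0.085 ]), array([ 0.4357, -0.249 ,  0.205 ])]
bar_mid [471.6 126.4] 0.73 [array([ 0.7026, -0.0738,  0.085 ]), array([ 0.6255, -0.0886,  0.205 ])]
opening [424.3  93.5] 0.86 [array([ 0.606 , -0.0524,  0.085 ]), array([ 0.5541, -0.0727,  0.205 ])]
```

View pics/w1.png

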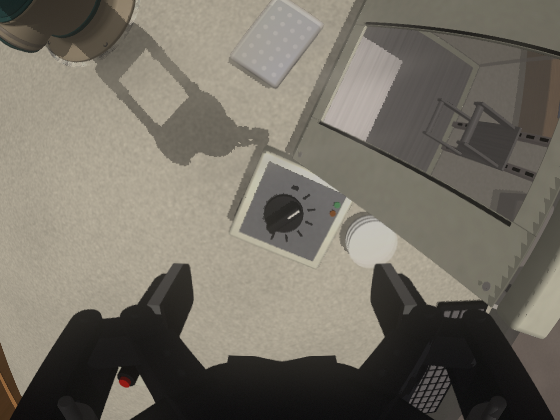

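The wrist view shows the selector knob at (283,213), its pointer about 35° clockwise of box-left, so it is at the first click. The bar bracket is near (475,125). I move over the opening for a closer look.

Call:
{"api": "apply_moves", "payload": {"deltas": [85,20,18,0,-7,85,45,42,0,-14,85,70,65,0,-21,85,95,88,0,-28,85,110,103,0,-35,85,110,103,0,-42,85,110,103,0,-49,85,110,103,0,-56,85,110,103,0,-63,85,110,103,0,-66.5,85,110,103,0,-66.5]}}

```text
clock: 5.17
position: [0.4991, -0.0798, 0.4201]
ee_rot: [-0.0, 0.095, 0.995, -0.0]
contact_force: [-1.0, -0.2, 0.0]
width: 0.0851
gripper_force: 0.0
```

```bash
python3 - <<'E'
from h import *
w=get_image("wrist");save(w,"w2.png")
s=get_state();print(s["position"],s["ee_rot"],s["qpos"])
for q in["bar_mid","opening"]:
    for d in place_of(q,w)[:2]:
        print(q,np.round(d["point"],1),round(d["score"],2),[np.round(onz(ray(w,d["point"],True),z),4) for z in(.195,.205,.215)])
np.save("w2.npy",dict(K=w["K"],position=w["position"],orientation=w["orientation"]),allow_pickle=True)
E
```

```text
[ 0.49916509 -0.07955985  0.42013071] [-2.24232865e-04  9.59037434e-02  9.95390524e-01 -3.56869520e-04] [-2.95243441e-01  1.20104992e-01  1.29490769e+00 -7.98068764e-04
  1.72687829e+00 -1.67406096e+00]
bar_mid [297.2 284.4] 0.66 [array([ 0.6341, -0.0858,  0.195 ]), array([ 0.6281, -0.0852,  0.205 ]), array([ 0.6221, -0.0846,  0.215 ])]
```

View pics/w2.png

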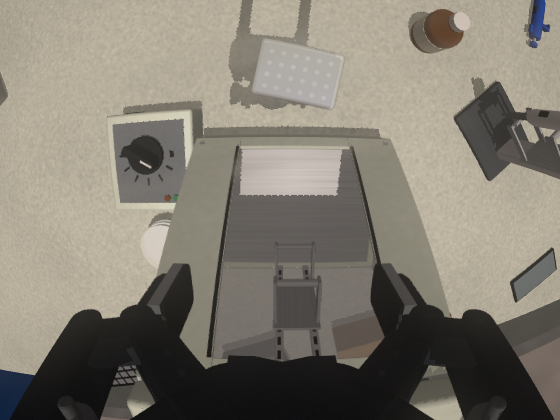

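```bash
python3 - <<'E'
import cv2,numpy as np
a=cv2.imread("pics/w2.png")[225:345,255:340];b=cv2.imread("pics/w1.png")[80:190,415:540];c=cv2.imread("pics/top0.png")[125:185,305:385]
f=lambda i,s:cv2.convertScaleAbs(cv2.resize(i,None,fx=s,fy=s,interpolation=cv2.INTER_CUBIC),alpha=1.7)
o=np.zeros((600,790,3),np.uint8)
A=f(a,5);B=f(b,2.8);C=f(c,4)
o[:600,:425]=A;o[:B.shape[0],430:430+B.shape[1]]=B;o[320:320+C.shape[0],430:430+C.shape[1]]=C
cv2.imwrite("pics/comp.png",o)
E
```

```text
(no output)
```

View pics/comp.png

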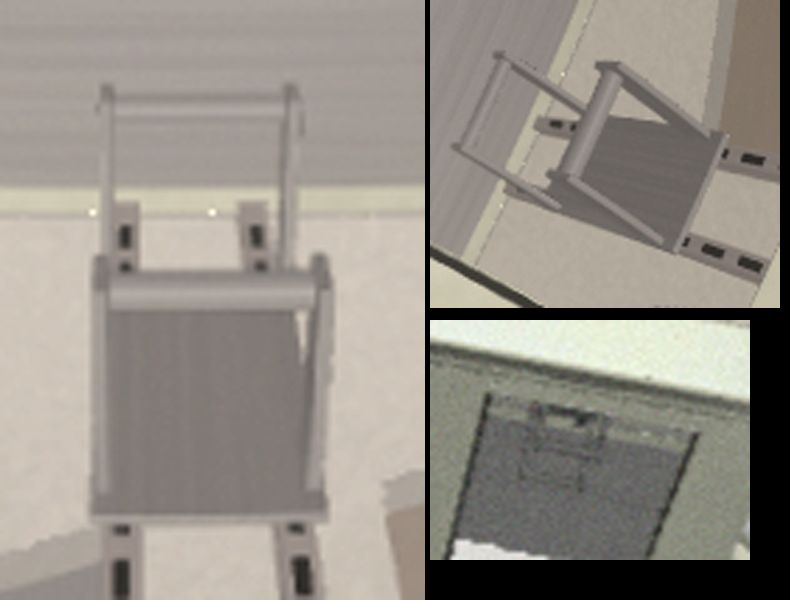

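The composite shows the hook clearly. Bar at w2 (297,283), w1 (472,123), top (339,157); rest bar at w2 (295,246), w1 (432,116), top (335,166).

```bash
cat > fit.py <<'E'
from h import *
from scipy.optimize import least_squares
b=get_image("top");w2=get_image("wrist")
# rebuild w1 camera pose from tool-fixed offset
s=get_state();Rt=rot(s["ee_rot"]);Rc=Rt.T@rot(w2["orientation"]);off=Rt.T@(np.array(w2["position"])-s["position"])
R1=rot([.001,.622,.783,0]);
q1=R.from_matrix(R1@Rc).as_quat()
w1=dict(K=w2["K"],position=np.array([.4243,-.206,.4213])+R1@off,orientation=[q1[3],*q1[:3]])
def pj(im,X,fish):
    K=np.array(im["K"]);c=rot(im["orientation"]).T@(np.array(X)-np.array(im["position"]))
    if not fish: p=K@c;return p[:2]/p[2]
    t=np.arctan2(np.hypot(c[0],c[1]),c[2]);u=c[:2]/np.hypot(c[0],c[1])*t
    return np.array([K[0,0]*u[0]+K[0,2],K[1,1]*u[1]+K[1,2]])
bar=[(b,0,(339,157.3)),(w2,1,(297,283)),(w1,1,(472.1,123.2))]
rest=[(b,0,(335,166.2)),(w2,1,(294.6,246.4)),(w1,1,(432.5,116.4))]
T=lambda p:np.array(p)/3.4+[195,95]
box=[(b,0,T(p),X) for p,X in[((378,360),(-105,80,77)),((527,383),(-105,-80,77)),((424,165),(45,80,335)),((601,200),(45,-80,335)),((697,120),(117.5,-150,389)),((690,180),(59,-150,389)),((362,122),(59,150,389))]]
box+=[(w2,1,(238,148),(-105,-80,77)),(w2,1,(352,148),(-105,80,77)),(w1,1,(367,24),(-105,80,77)),(w1,1,(321,123),(-105,-80,77)),(w1,1,(510,223),(45,-80,335))]
def tw(p,X):
    c,s=np.cos(p[2]),np.sin(p[2])
    return np.array([p[0]+c*X[0]-s*X[1],p[1]+s*X[0]+c*X[1],X[2]])
# p: box x,y,yaw, barx(axis),bary,barz(top)
def res(p):
    r=[]
    for i,f,q in bar: r.append(pj(i,tw(p,(p[3],p[4],p[5]-.004)),f)-q)
    for i,f,q in rest: r.append(pj(i,tw(p,(p[3]-.0125,p[4],p[5]-.096)),f)-q)
    for i,f,q,X in box: r.append(pj(i,tw(p,np.array(X)/1000.),f)-q)
    return np.concatenate(r)
r=least_squares(res,[.58,-.08,-.18,.04,0,.205],loss="soft_l1")
print(np.round(r.x,4),np.degrees(r.x[2]));print(np.round(res(r.x).reshape(-1,2),1).tolist())
print("bar world",tw(r.x,r.x[3:]))
for q in[(297,283),(294.6,246.4)]:print("w2 ray z .2/.1",onz(ray(w2,q,1),.2),onz(ray(w2,q,1),.105))
print(onz(ray(b,(339,157.3)),.2),onz(ray(b,(335,166.2)),.105))
E
python3 fit.py
```

```text
[ 0.5845 -0.0787 -0.1957  0.0446  0.0027  0.2057] -11.215120388246163
[[-1.0, -0.7], [-0.5, 0.3], [0.6, 0.7], [-1.2, -0.8], [-0.5, -2.7], [-0.2, -1.3], [-1.1, -1.6], [-2.0, 0.1], [0.2, -0.9], [-1.8, -1.3], [0.5, -0.4], [-0.7, 0.6], [-1.6, -1.6], [-0.2, -1.1], [-4.5, -0.0], [-1.4, 2.1], [-0.6, -1.4], [0.7, 0.4]]
bar world [ 0.62875285 -0.08477709  0.20565092]
w2 ray z .2/.1 [ 0.62946337 -0.08423825  0.2       ] [ 0.68608755 -0.08990016  0.105     ]
w2 ray z .2/.1 [ 0.57996781 -0.07854997  0.2       ] [ 0.62299127 -0.0826488   0.105     ]
[ 0.62676406 -0.08832437  0.2       ] [ 0.61450302 -0.08731867  0.105     ]
```

```bash
python3 - <<'E'
from h import *
a=get_image("scene");b=get_image("top");s=get_state()
pa=proj(a,s["position"]).astype(int);pb=proj(b,s["position"]).astype(int);print(pa,pb)
f=lambda i,p,s,w,h:cv2.convertScaleAbs(cv2.resize(i["frame"][max(p[1]-h,0):p[1]+h//2,p[0]-w:p[0]+w],None,fx=s,fy=s,interpolation=cv2.INTER_CUBIC),alpha=1.5)
A=f(a,pa,4,48,100);B=f(b,pb,4,48,80)
o=np.zeros((600,790,3),np.uint8)
o[:A.shape[0],:A.shape[1]]=A[:600];o[:B.shape[0],400:400+B.shape[1]]=B[:600,:390]
cv2.imwrite("pics/grip.png",o[:,:,::-1])
E
```

```text
[295 196] [346 184]
```

View pics/grip.png

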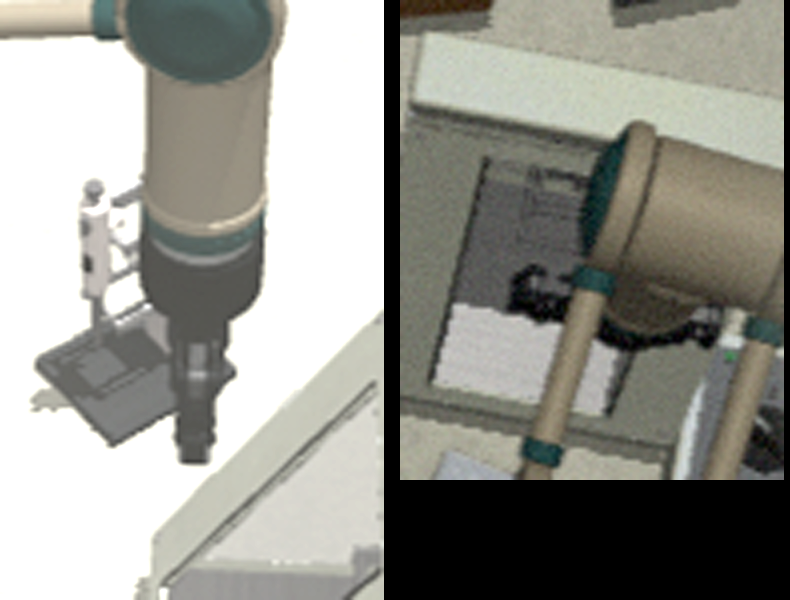

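The scene crop shows the gripper is slim (about ±20 mm front to back) near the fingers. The wide 76 mm part only starts about 115 mm behind the TCP. Gripping high on the head and slightly toward the robot will clear the upper frame edge. Next is the stand.

Call:
{"api": "apply_moves", "payload": {"deltas": [85,6,20,0,-4,85,17,55,0,-8,85,29,90,0,-12,85,40,125,5,-16,85,52,162,10,-20,85,63,198,20,-24,85,75,234,30,-28,85,87,270,40,-32,85,99,306,50,-36,85,108,335,60,-40,85,114,353,60,-41,85,114,353,60,-41]}}

```text
clock: 6.52
position: [0.4521, 0.294, 0.3591]
ee_rot: [-0.001, -0.264, 0.965, 0.001]
contact_force: [0.9, -0.8, 0.4]
width: 0.0847
gripper_force: 0.0
```

```bash
python3 - <<'E'
from h import *
w=get_image("wrist");save(w,"w3.png")
s=get_state();print(s["position"],s["ee_rot"],s["clock"],s["contact_force"])
t=2*np.arctan2(s["ee_rot"][2],s["ee_rot"][1]);print("yaw",np.degrees(t))
for q in["pipette_head","finger_rest","stand"]:
    for d in place_of(q,w)[:2]:
        print(q,np.round(d["point"],1),round(d["score"],2),[np.round(onz(ray(w,d["point"],True),z),4) for z in(0,.205,.231)])
E
```

```text
[0.45263737 0.29190128 0.35964324] [-5.29198973e-04 -2.62585623e-01  9.64908532e-01 -1.89228178e-04] 6.5667 [-0.39821812 -1.12236546 -0.40768361]
yaw 210.44708366551072
pipette_head [276.2 235.2] 0.92 [array([0.5608, 0.3498, 0.    ]), array([0.4867, 0.3098, 0.205 ]), array([0.4773, 0.3047, 0.231 ])]
pipette_head [427.4 149.8] 0.88 [array([0.3142, 0.4854, 0.    ]), array([0.3444, 0.388 , 0.205 ]), array([0.3483, 0.3757, 0.231 ])]
finger_rest [286.2 246.7] 0.87 [array([0.57  , 0.3741, 0.    ]), array([0.492 , 0.3238, 0.205 ]), array([0.4822, 0.3174, 0.231 ])]
finger_rest [445.2 155.7] 0.8 [array([0.3036, 0.5191, 0.    ]), array([0.3383, 0.4075, 0.205 ]), array([0.3427, 0.3933, 0.231 ])]
stand [281.3 206. ] 0.91 [array([0.5142, 0.3319, 0.    ]), array([0.4599, 0.2995, 0.205 ]), array([0.453 , 0.2953, 0.231 ])]
```

View pics/w3.png

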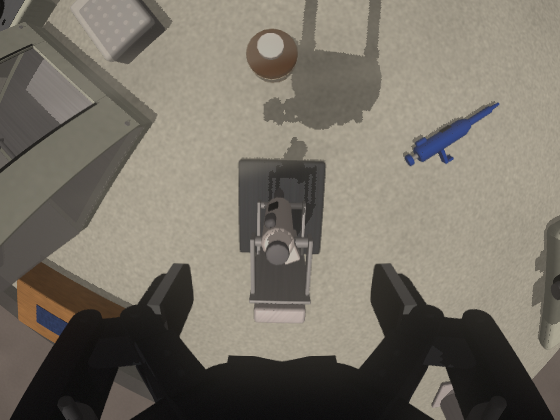

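The white pipette hangs with its plunger at (277,252). Its rest points down-right, so it is yawed about 20° from the stand; the blue one at (450,140) is not meant. I go closer, align to about 52° yaw and measure again.

Call:
{"api": "apply_moves", "payload": {"deltas": [85,-2,-6,10,-7,85,-4,-11,30,-14,85,-4,-11,50,-21,85,-4,-11,60,-21.5,85,-4,-11,60,-21.5,85,-4,-11,60,-21.5]}}

```text
clock: 7.22
position: [0.4624, 0.2821, 0.3006]
ee_rot: [-0.0, -0.435, 0.9, -0.0]
contact_force: [0.0, -0.9, 1.1]
width: 0.0852
gripper_force: 0.0
```

```bash
cat > m.py <<'E'
from h import *
w=get_image("wrist");save(w,"w4.png")
s=get_state();print(s["position"],s["clock"])
t=2*np.arctan2(s["ee_rot"][2],s["ee_rot"][1]);print("yaw",np.degrees(t))
P={}
for q,z in(("pipette_head",.231),("finger_rest",.205)):
    d=place_of(q,w)[0];P[q]=onz(ray(w,d["point"],True),z);print(q,np.round(d["point"],1),d["score"],P[q])
v=P["finger_rest"]-P["pipette_head"];print("yaw pip",np.degrees(np.arctan2(v[1],v[0])),np.hypot(v[0],v[1]))
E
python3 m.py
```

```text
[0.46278709 0.28253702 0.3013375 ] 7.2667
yaw 231.6123306720268
pipette_head [287.6 269.2] 0.78 [0.47642157 0.30742335 0.231     ]
finger_rest [67.6 42.4] 0.6 [0.50407151 0.06849913 0.205     ]
yaw pip -83.3987059679099 0.2405188190558978
```

```bash
python3 - <<'E'
from h import *
for n in("scene","top"):
    im=get_image(n)
    for q,z in(("pipette_head",.231),("finger_rest",.205)):
        for d in place_of(q,im)[:2]:print(n,q,np.round(d["point"],1),round(d["score"],2),np.round(onz(ray(im,d["point"]),z),4))
w=get_image("wrist")
for d in place_of("finger_rest",w)[:4]:print(np.round(d["point"],1),round(d["score"],2),np.round(onz(ray(w,d["point"],1),.205),4))
save(w,"w5.png",(200,170,380,330),4.2)
E
```

```text
scene pipette_head [265.6 146.3] 0.51 [0.4648 0.3249 0.231 ]
scene pipette_head [226.7 167.9] 0.49 [0.3249 0.2388 0.231 ]
scene finger_rest [222.8 157.6] 0.63 [0.3143 0.3166 0.205 ]
scene finger_rest [273.2 149.6] 0.58 [0.4919 0.3324 0.205 ]
top pipette_head [182.3 248.5] 0.5 [0.3156 0.4348 0.231 ]
top finger_rest [176.8 250.2] 0.55 [0.3104 0.458  0.205 ]
[455.8 223.1] 0.61 [0.3554 0.3749 0.205 ]
```

View pics/w5.png

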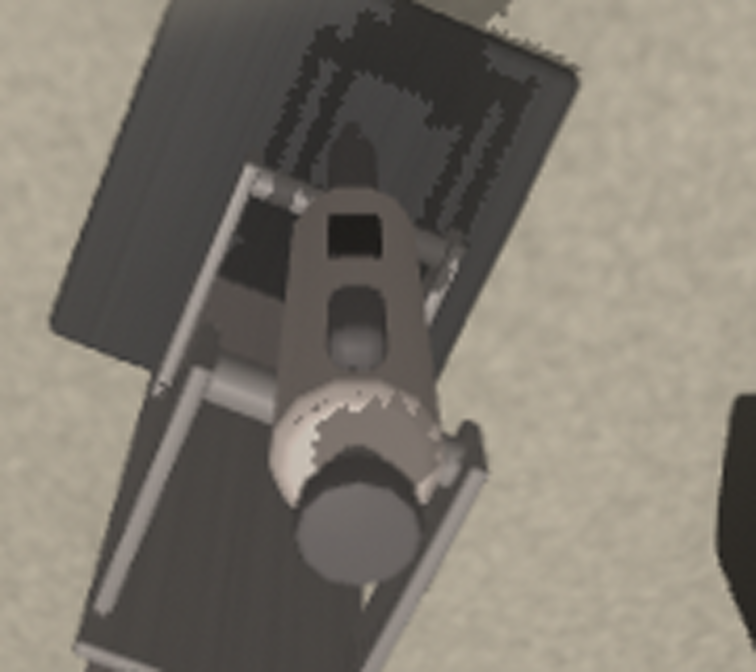

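The close crop confirms the white pipette. Its display faces the camera squarely, so pipette yaw is about 51.6°; plunger disc centre at pixel (285,295).

```bash
python3 - <<'E'
from h import *
w=get_image("wrist");s=get_state();Rt=rot(s["ee_rot"])
X=onz(ray(w,(285.2,295),1),.269);Y=onz(ray(w,(287.6,269.2),1),.231)
for z in(.262,.269,.276):print(onz(ray(w,(285.2,295),1),z))
for P in(X,Y):print(P,"in tool",Rt.T@(P-s["position"])*1000)
print(s["clock"])
E
```

```text
[0.47807948 0.30774089 0.262     ]
[0.47534747 0.30412145 0.269     ]
[0.47261545 0.30050202 0.276     ]
[0.47534747 0.30412145 0.269     ] in tool [-24.79962732   2.75655078  31.32745979]
[0.47604771 0.30827806 0.231     ] in tool [-28.49732714   4.78298843  69.3273058 ]
7.8167
```

Call:
{"api": "apply_moves", "payload": {"deltas": [85,-10,2,0,0,85,-19,3.5,15,0,85,-19,3.5,35,0,85,-19,3.5,55,0,85,-19,3.5,62,0,60,-19,3.5,62,0,40,-19,3.5,62,0,20,-19,3.5,62,0,20,-19,3.5,62,0,20,-19,3.5,62,0,20,-19,3.5,62,0], "squeeze": 40}}

```text
clock: 8.73
position: [0.4718, 0.3001, 0.2396]
ee_rot: [0.001, -0.437, 0.9, -0.0]
contact_force: [0.1, -0.3, 3.8]
width: 0.0256
gripper_force: 39.2
```

Call:
{"api": "apply_moves", "payload": {"deltas": [20,0,0,-8,0,20,0,0,-20,0,20,0,0,-40,0,20,0,0,-65,0,20,0,0,-90,0,20,0,0,-115,0,20,0,0,-130,0,20,0,0,-130,0]}}

```text
clock: 9.4
position: [0.4724, 0.3006, 0.3726]
ee_rot: [0.004, -0.437, 0.9, -0.0]
contact_force: [0.9, 0.3, -1.3]
width: 0.0259
gripper_force: 39.4
```

```bash
python3 - <<'E'
from h import *
w=get_image("wrist");s=get_state();Rt=rot(s["ee_rot"]);save(w,"w6.png")
print(s["position"],s["contact_force"],s["moment"],s["width"],s["gripper_force"],s["qpos"])
for q in("pipette_head","finger_rest"):
  for d in place_of(q,w)[:2]:
    for z in(.361,.335): 
        X=onz(ray(w,d["point"],1),z);print(q,np.round(d["point"]),round(d["score"],2),z,np.round(Rt.T@(X-s["position"])*1000,1))
E
```

```text
[0.47168446 0.30021581 0.37021776] [-0.15387971  0.21086644 -1.54886866] [ 0.01925045  0.03395425 -0.01732955] 0.025691059694104422 39.448551535606384 [ 4.42401086e-01  2.07082787e-01  1.30439976e+00 -5.81965422e-05
  1.62611213e+00 -2.03217024e+00]
pipette_head [425. 184.] 0.86 0.361 [44.3 66.6  8.9]
pipette_head [425. 184.] 0.86 0.335 [38.1 79.2 34.9]
pipette_head [280. 287.] 0.71 0.361 [-7.8 -0.3  9.2]
pipette_head [280. 287.] 0.71 0.335 [-23.9  -0.4  35.3]
finger_rest [438. 194.] 0.95 0.361 [39.5 74.3  8.9]
finger_rest [438. 194.] 0.95 0.335 [32.4 88.4 34.9]
```

```bash
python3 - <<'E'
from h import *
w=get_image("wrist");s=get_state();Rt=rot(s["ee_rot"])
K=np.array(w["K"])
def pj(X):
    c=rot(w["orientation"]).T@(X-np.array(w["position"]));t=np.arctan2(np.hypot(c[0],c[1]),c[2]);u=c[:2]/np.hypot(c[0],c[1])*t
    return K[0,0]*u+K[:2,2]
def circ(ox):
    return np.array([pj(s["position"]+Rt@(np.array([ox+9*np.cos(a),oy+9*np.sin(a),zz])/1000)) for a in np.linspace(0,2*np.pi,60)])
g=cv2.GaussianBlur(cv2.cvtColor(w["frame"],cv2.COLOR_RGB2GRAY),(3,3),0).astype(float)
gx=cv2.Sobel(g,cv2.CV_64F,1,0);gy=cv2.Sobel(g,cv2.CV_64F,0,1);m=np.hypot(gx,gy)
res=[]
for zz in(-33,-30,-27):
  for oy in np.arange(-3,3.1,1):
    for ox in np.arange(-14,0,.5):
        p=circ(ox);res.append((cv2.remap(m.astype(np.float32),p[:,0].astype(np.float32).reshape(-1,1),p[:,1].astype(np.float32).reshape(-1,1),1).mean(),zz,oy,ox))
res.sort(reverse=True);print(*[tuple(round(float(v),1) for v in r) for r in res[:12]],sep="\n")
E
```

```text
(168.0, -27.0, 1.0, -9.0)
(166.1, -30.0, 1.0, -6.0)
(162.8, -27.0, 1.0, -8.5)
(158.5, -30.0, 1.0, -5.5)
(152.3, -33.0, 1.0, -3.0)
(140.7, -33.0, 1.0, -2.5)
(140.4, -27.0, 1.0, -9.5)
(139.7, -30.0, 1.0, -6.5)
(137.9, -27.0, 1.0, -8.0)
(137.4, -33.0, 0.0, -3.0)
(133.5, -30.0, 0.0, -6.0)
(133.1, -27.0, 0.0, -9.0)
```

Held well, but with only about 6.5 mm offset. I set it back on the stand and regrip about 3 mm further out and 4 mm higher, for more clearance under the frame's upper edge.

Call:
{"api": "apply_moves", "payload": {"deltas": [20,0,0,30,0,20,0,0,60,0,20,0,0,90,0,20,0,0,110,0,20,0,0,122,0,20,0,0,129.5,0,20,0,0,129.5,0,30,0,0,129.5,0,45,0,0,129.5,0,45,0,0,129.5,0,45,1,0,127,0,45,2.5,0.5,125.5,0]}}

```text
clock: 10.6
position: [0.4694, 0.2983, 0.2426]
ee_rot: [-0.0, -0.437, 0.9, -0.0]
contact_force: [0.1, -0.6, 0.1]
width: 0.045
gripper_force: 0.0
```

Call:
{"api": "apply_moves", "payload": {"deltas": [45,0,0,0,0,20,0,0,0,0,20,0,0,0,0,20,0,0,0,0,20,0,0,0,0,20,0,0,-4,0,20,0,0,-10,0], "squeeze": 40}}

```text
clock: 11.18
position: [0.4688, 0.2981, 0.2522]
ee_rot: [-0.001, -0.437, 0.9, -0.0]
contact_force: [0.0, 1.0, -1.9]
width: 0.0254
gripper_force: 39.3
```

```bash
cat > circ.py <<'E'
from h import *
w=get_image("wrist");s=get_state();Rt=rot(s["ee_rot"])
K=np.array(w["K"]);print(s["clock"],s["position"],s["contact_force"],s["width"],"yaw",np.degrees(2*np.arctan2(s["ee_rot"][2],s["ee_rot"][1])))
def pj(X):
    c=rot(w["orientation"]).T@(X-np.array(w["position"]));t=np.arctan2(np.hypot(c[0],c[1]),c[2]);u=c[:2]/np.hypot(c[0],c[1])*t
    return K[0,0]*u+K[:2,2]
A=np.linspace(0,2*np.pi,60)
g=cv2.GaussianBlur(cv2.cvtColor(w["frame"],cv2.COLOR_RGB2GRAY),(3,3),0).astype(float)
m=np.hypot(cv2.Sobel(g,cv2.CV_64F,1,0),cv2.Sobel(g,cv2.CV_64F,0,1)).astype(np.float32)
for zz in(-30,-28,-26,-24,-22):
  res=[]
  for oy in np.arange(-3,3.1,.5):
    for ox in np.arange(-18,0,.5):
        p=np.array([pj(s["position"]+Rt@(np.array([ox+9*np.cos(a),oy+9*np.sin(a),zz])/1000)) for a in A],np.float32)
        res.append((round(float(cv2.remap(m,p[:,:1],p[:,1:],1).mean())),zz,oy,ox))
  print(max(res))
for d in place_of("pipette_head",w)[:2]:
    c=onz(ray(w,d["point"],1),s["position"][2]-.012);print(d["score"],Rt.T@(c-s["position"])*1000)
E
python3 circ.py
```

```text
11.2333 [0.46961334 0.29847363 0.25393907] [-1.52013831  0.46558123 -1.1818027 ] 0.025421163071834018 yaw 231.78403281640888
(81, -30, np.float64(2.5), np.float64(-5.5))
(86, -28, np.float64(0.0), np.float64(-0.5))
(95, -26, np.float64(0.5), np.float64(-1.5))
(91, -24, np.float64(1.0), np.float64(-3.0))
(93, -22, np.float64(1.0), np.float64(-5.0))
0.93 [31.3225332  85.85607828 11.91852546]
0.84 [-5.90077938  1.17237223 12.00494296]
```

Call:
{"api": "apply_moves", "payload": {"deltas": [20,0,0,-20,0,20,0,0,-45,0,20,0,0,-75,0,20,0,0,-105,0,20,0,0,-125,0,20,0,0,-125,0]}}

```text
clock: 11.78
position: [0.471, 0.2991, 0.3829]
ee_rot: [0.005, -0.437, 0.9, -0.0]
contact_force: [0.3, 0.6, -1.1]
width: 0.0254
gripper_force: 39.5
```

```bash
python3 circ.py
```

```text
11.8333 [0.47019244 0.2987335  0.38008294] [-0.17046076  0.02879184 -1.7688965 ] 0.025758613410114685 yaw 231.78045899768378
(164, -30, np.float64(0.5), np.float64(-3.5))
(172, -28, np.float64(0.5), np.float64(-5.5))
(175, -26, np.float64(0.5), np.float64(-7.0))
(179, -24, np.float64(0.5), np.float64(-9.0))
(176, -22, np.float64(0.5), np.float64(-11.0))
0.75 [41.99486363 65.07203693 11.63010907]
0.69 [-8.00880424 -0.1780981  12.03925347]
```

Call:
{"api": "apply_moves", "payload": {"deltas": [20,10,-6,0,3,20,32,-21,0,8,20,60,-38,0,14,20,90,-58,0,20,20,120,-77,0,26,20,150,-96,0,32,20,180,-116,0,38,20,210,-135,0,44,20,240,-154,0,50,20,268,-172,0,56,20,288,-185,0,61,20,295,-190,0,62.8]}}

```text
clock: 12.88
position: [0.4347, -0.0539, 0.3756]
ee_rot: [-0.002, 0.099, 0.995, -0.001]
contact_force: [0.2, -0.5, -1.8]
width: 0.0257
gripper_force: 39.6
```

```bash
cat > b.py <<'E'
from h import *
w=get_image("wrist");s=get_state();Rt=rot(s["ee_rot"]);print(s["clock"],s["position"],"yaw",np.degrees(2*np.arctan2(s["ee_rot"][2],s["ee_rot"][1])),s["contact_force"],s["width"])
for q in("bar_mid","opening","uv_box"):
  for d in place_of(q,w)[:2]:
    print(q,np.round(d["point"],1),round(d["score"],2),[np.round(onz(ray(w,d["point"],1),z),4) for z in(0,.206)])
d=[d for d in place_of("pipette_head",w)]
for e in d[:2]:
    c=onz(ray(w,e["point"],1),s["position"][2]-.012);print(e["score"],np.round(e["point"]),Rt.T@(c-s["position"])*1000)
save(w,"wb%d.png"%int(s["clock"]*100))
E
python3 b.py
```

```text
12.9333 [ 0.43509389 -0.05375309  0.37576121] yaw 168.6311770328154 [-0.3189195  -0.92561377 -1.6463078 ] 0.025468218584244813
bar_mid [287.9 353.3] 0.62 [array([ 0.8197, -0.1188,  0.    ]), array([ 0.6306, -0.0856,  0.206 ])]
opening [282.4 287.5] 0.22 [array([ 0.6593, -0.0981,  0.    ]), array([ 0.5361, -0.0734,  0.206 ])]
0.98 [281. 287.] [-6.57680158e+00 -1.16460295e-03  1.19765074e+01]
0.67 [547.  57.] [118.20624604 141.27261042  12.18849461]
```

Call:
{"api": "apply_moves", "payload": {"deltas": [20,0,1,15,0,20,0,3,40,0,20,-5,5,60,0,20,-20,7,66,0,20,-40,7,66,0,20,-60,7,66,0,20,-80,7,66,0,20,-100,7,66,0,20,-115,7,66,0,20,-125,7,66,0,20,-130,7,66,0,20,-130,7,66,0]}}

```text
clock: 14.13
position: [0.5656, -0.0681, 0.3112]
ee_rot: [-0.0, 0.095, 0.995, 0.0]
contact_force: [0.4, -0.6, -1.2]
width: 0.0254
gripper_force: 39.6
```

```bash
python3 b.py; python3 circ.py
```

```text
14.1833 [ 0.56471856 -0.06810115  0.31144895] yaw 169.06300981391496 [-0.79145346  0.06344029 -0.36765315] 0.025717184716375286
opening [273.  200.1] 0.82 [array([ 0.6118, -0.0889,  0.    ]), array([ 0.5542, -0.072 ,  0.206 ])]
uv_box [278.1 180.2] 0.64 [array([ 0.5852, -0.0764,  0.    ]), array([ 0.5402, -0.0654,  0.206 ])]
0.6 [282. 287.] [-7.81173507  0.57637138 11.98974259]
14.4333 [ 0.56423673 -0.0687671   0.31219133] [ 0.10830552 -0.44149443 -0.86554893] 0.02571932883335564 yaw 168.98690895549052
(85, -30, np.float64(0.5), np.float64(-7.5))
(85, -28, np.float64(1.0), np.float64(-9.5))
(86, -26, np.float64(1.0), np.float64(-11.5))
(86, -24, np.float64(1.0), np.float64(-13.5))
(86, -22, np.float64(0.5), np.float64(-2.5))
0.74 [-5.97491654  1.03772896 12.00130801]
```

Call:
{"api": "apply_moves", "payload": {"deltas": [20,-10,-1,0,0,20,-20,-3,0,0,20,-28,-4,0,0,20,-31.5,-4,3,0,20,-31.5,-4,15,0,20,-31.5,-4,27,0,20,-31.5,-4,37,0,20,-31.5,-4,44,0,20,-31.5,-4,48,0,20,-31.5,-4,48,0]}}

```text
clock: 15.32
position: [0.5947, -0.0789, 0.2626]
ee_rot: [-0.001, 0.096, 0.995, 0.0]
contact_force: [0.8, -0.1, -1.8]
width: 0.0258
gripper_force: 39.6
```

```bash
python3 - <<'E'
from h import *
s=get_state();p=s["position"];print(s["clock"],p,s["contact_force"],s["moment"],s["width"])
w=get_image("wrist");save(w,"w9.png")
for d in place_of("bar_mid",w)[:2]+place_of("finger_rest",w)[:2]:print(d["score"],d["point"],onz(ray(w,d["point"],1),.206))
b=get_image("top")
for d in place_of("opening",b)[:1]:print(d,onz(ray(b,d["point"]),.206))
print(get_state()["position"])
E
```

```text
15.3167 [ 0.59474149 -0.07888198  0.26259243] [ 0.7711859  -0.07713351 -1.82318445] [-0.05328588 -0.01437553  0.00086226] 0.025813266215861077
{'point': [333.1, 177.4], 'score': 0.89} [ 0.55602286 -0.06636523  0.206     ]
[ 0.59548433 -0.07904554  0.26460867]
```

Call:
{"api": "apply_moves", "payload": {"deltas": [20,0,0,1.5,0,20,0,0,3,0,20,0,0,4.5,0,20,0,0,6,0,20,0,0,7.5,0,20,0,0,9,0]}}

```text
clock: 16.07
position: [0.5951, -0.0789, 0.2546]
ee_rot: [-0.0, 0.096, 0.995, -0.0]
contact_force: [0.3, -0.0, -1.4]
width: 0.0257
gripper_force: 39.6
```

Call:
{"api": "apply_moves", "payload": {"deltas": [20,0,0,1,0,20,0,0,2,0,20,0,0,3,0]}}

```text
clock: 16.32
position: [0.5951, -0.079, 0.2517]
ee_rot: [0.0, 0.096, 0.995, -0.0]
contact_force: [-0.6, 0.7, -0.6]
width: 0.0259
gripper_force: 39.6
```

Call:
{"api": "apply_moves", "payload": {"deltas": [20,0,0,1,0,20,0,0,2,0,20,0,0,3,0]}}

```text
clock: 16.57
position: [0.5951, -0.0789, 0.2487]
ee_rot: [0.0, 0.096, 0.995, -0.0]
contact_force: [-0.7, 0.6, -0.9]
width: 0.0254
gripper_force: 39.6
```

Call:
{"api": "apply_moves", "payload": {"deltas": [20,0,0,1,0,20,0,0,2,0]}}

```text
clock: 16.73
position: [0.5951, -0.0789, 0.2467]
ee_rot: [0.0, 0.096, 0.995, -0.0]
contact_force: [0.3, -1.2, -1.5]
width: 0.0256
gripper_force: 39.6
```

Call:
{"api": "apply_moves", "payload": {"deltas": [20,0,0,1,0,20,0,0,2,0]}}

```text
clock: 16.9
position: [0.5951, -0.079, 0.2447]
ee_rot: [0.0, 0.096, 0.995, -0.0]
contact_force: [0.3, -0.9, -1.7]
width: 0.0259
gripper_force: 39.6
```

Call:
{"api": "apply_moves", "payload": {"deltas": [20,0,0,1,0,20,0,0,2,0]}}

```text
clock: 17.07
position: [0.5948, -0.0789, 0.244]
ee_rot: [0.0, 0.096, 0.995, -0.0]
contact_force: [-4.0, 0.9, 8.7]
width: 0.0255
gripper_force: 40.4
```

Call:
{"api": "apply_moves", "payload": {"deltas": [20,0,0,0,0,20,0,0,0,0,20,0,0,0,0]}}

```text
clock: 17.32
position: [0.5949, -0.0789, 0.2442]
ee_rot: [0.001, 0.096, 0.995, -0.0]
contact_force: [-3.0, 0.3, 5.5]
width: 0.0254
gripper_force: 40.4
```

```bash
python3 - <<'E'
from h import *
s=get_state();print(s["clock"],s["position"],s["contact_force"],s["moment"])
w=get_image("wrist");save(w,"w10.png")
for q in("pipette_head","finger_rest","bar_mid"):
  for d in place_of(q,w)[:2]:
    c=onz(ray(w,d["point"],1),.231);print(q,round(d["score"],2),np.round(d["point"]),c,rot(s["ee_rot"]).T@(c-s["position"])*1000)
a=get_image("scene");save(a,"s10.png")
for q in("pipette_head","finger_rest","bar_mid"):
  for d in place_of(q,a)[:3]:print(q,round(d["score"],2),np.round(d["point"]),onz(ray(a,d["point"]),.231 if q[0]=="p" else .206))
s=get_state();print(s["clock"],s["position"],s["contact_force"],s["moment"])
E
```

```text
17.3167 [ 0.5949066  -0.07891229  0.24423922] [-3.01753066  0.32833001  5.50162414] [-0.01248289  0.23897478 -0.00039194]
pipette_head 0.87 [282. 286.] [ 0.60195215 -0.07971567  0.231     ] [-7.05540154  0.56112346 13.24645321]
pipette_head 0.78 [226. 164.] [0.32376363 0.2569084  0.231     ]
pipette_head 0.65 [327. 235.] [ 0.59794872 -0.07619544  0.231     ]
finger_rest 0.65 [338. 241.] [ 0.63262759 -0.08606072  0.206     ]
bar_mid 0.67 [336. 242.] [ 0.62427906 -0.0896986   0.206     ]
bar_mid 0.48 [252. 274.] [ 0.36796553 -0.16522368  0.206     ]
17.7167 [ 0.59491951 -0.07888884  0.24424922] [-2.45240607 -0.49589691  4.96427426] [ 0.0144989   0.33775949 -0.0316266 ]
```

Contact came at TCP z 0.244, so the crook is at about 0.2055, which matches the seen bar height. To be sure it is hooked and the lip isn't sitting on the bar, I relieve the load and pull back gently.

Call:
{"api": "apply_moves", "payload": {"deltas": [20,0,0,-0.7,0,20,1,0,-1,0,20,2,0,-1,0,20,3,0,-1,0]}}

```text
clock: 18.05
position: [0.5932, -0.0786, 0.2441]
ee_rot: [0.001, 0.096, 0.995, -0.0]
contact_force: [1.6, -0.4, 1.7]
width: 0.0258
gripper_force: 40.0
```

Call:
{"api": "apply_moves", "payload": {"deltas": [20,1,0,0,0,20,2,0,0,0]}}

```text
clock: 18.22
position: [0.5917, -0.0783, 0.2439]
ee_rot: [0.002, 0.096, 0.995, -0.0]
contact_force: [6.2, -0.8, -1.6]
width: 0.0256
gripper_force: 39.7
```

Pulling back gives +6 N, so the lip is hooked behind the bar. I recentre, let it down lightly, hold, then open.

Call:
{"api": "apply_moves", "payload": {"deltas": [20,-2,0,0,0,20,-4,0,0,0,20,-4,0,0.7,0,20,-4,0,1.0,0,20,-4,0,1.0,0,20,-4,0,1.0,0,20,-4,0,1.0,0]}}

```text
clock: 18.8
position: [0.5923, -0.0784, 0.244]
ee_rot: [-0.002, 0.096, 0.995, -0.0]
contact_force: [-3.8, 1.6, 8.4]
width: 0.0256
gripper_force: 40.5
```

Call:
{"api": "apply_moves", "payload": {"deltas": [20,0,0,-0.5,0,20,0,0,-0.5,0,20,0,0,-0.5,0]}}

```text
clock: 19.05
position: [0.5924, -0.0785, 0.2441]
ee_rot: [-0.002, 0.096, 0.995, 0.0]
contact_force: [-3.9, 0.6, 7.0]
width: 0.0257
gripper_force: 40.4
```

Call:
{"api": "apply_moves", "payload": {"deltas": [28,0,0,0,0,32,0,0,0,0,38,0,0,0,0,44,0,0,0,0,48,0,0,0,0,48,0,0,0,0,48,0,0,0,0]}}

```text
clock: 19.63
position: [0.5941, -0.0788, 0.2431]
ee_rot: [-0.0, 0.096, 0.995, -0.0]
contact_force: [0.2, -0.2, -0.4]
width: 0.0481
gripper_force: 0.0
```

```bash
cat > p.py <<'E'
from h import *
s=get_state();print(s["clock"],s["position"],s["contact_force"],s["width"])
w=get_image("wrist");a=get_image("scene")
for d in place_of("pipette_head",w)[:2]:print("w",round(d["score"],2),np.round(d["point"]),onz(ray(w,d["point"],1),.231))
for q in("pipette_head","finger_rest"):
  for d in place_of(q,a)[:3]:print(q,round(d["score"],2),np.round(d["point"]),onz(ray(a,d["point"]),.231 if q[0]=="p" else .206))
save(a,"p%d.png"%int(s["clock"]*100))
E
python3 p.py
```

```text
19.6333 [ 0.59408681 -0.07876364  0.24310463] [ 0.17628631 -0.23676375 -0.37585417] 0.048097926403714526
w 0.97 [279. 281.] [ 0.59739325 -0.08030763  0.231     ]
pipette_head 0.57 [325. 237.] [ 0.59208272 -0.08310098  0.231     ]
finger_rest 0.82 [226. 160.] [0.32505899 0.30015711 0.206     ]
finger_rest 0.51 [337. 242.] [ 0.62838501 -0.09026123  0.206     ]
```

Grip force is zero and the head is still found at about (0.597,-0.080), so the pipette is hanging. I back out along the slope.

Call:
{"api": "apply_moves", "payload": {"deltas": [48,5,0,0,0,48,15,0,0,0,48,30,0,0,0,48,50,0,-10,0,48,70,0,-35,0,48,90,0,-65,0,48,110,0,-95,0,48,120,0,-125,5,48,125,-20,-150,12,48,130,-50,-157,19,48,135,-80,-157,26,48,140,-110,-157,33]}}

```text
clock: 20.88
position: [0.4343, -0.1603, 0.4016]
ee_rot: [0.001, 0.377, 0.926, -0.0]
contact_force: [0.4, 0.6, -0.4]
width: 0.0482
gripper_force: 0.0
```

```bash
python3 p.py
```

```text
20.8833 [ 0.43433746 -0.16027051  0.40156229] [ 0.42829339  0.56018938 -0.43652483] 0.04821541091569865
w 0.56 [440. 245.] [ 0.59657478 -0.07850054  0.231     ]
pipette_head 0.69 [228. 164.] [0.33070508 0.25594822 0.231     ]
pipette_head 0.53 [324. 234.] [ 0.59103564 -0.07192639  0.231     ]
finger_rest 0.69 [335. 242.] [ 0.62333589 -0.08846765  0.206     ]
finger_rest 0.69 [222. 161.] [0.31155379 0.29809189 0.206     ]
```

Call:
{"api": "apply_moves", "payload": {"deltas": [60,-15,-12,0,7,60,-40,-34,0,14,60,-65,-55,0,21,60,-85,-72,0,28,60,-99,-83,10,35,60,-99,-83,35,42,60,-99,-83,60,49,60,-99,-83,85,56,60,-99,-83,110,63,60,-99,-83,140,70,60,-99,-83,165,77,60,-99,-83,180,84]}}

```text
clock: 22.13
position: [0.4485, -0.2857, 0.2172]
ee_rot: [-0.002, 0.9, 0.437, -0.001]
contact_force: [-0.1, 0.6, -0.4]
width: 0.06
gripper_force: 0.0
```

```bash
python3 - <<'E'
from h import *
w=get_image("wrist");s=get_state();Rt=rot(s["ee_rot"]);save(w,"sel.png")
print(s["clock"],s["position"],"yaw",np.degrees(2*np.arctan2(s["ee_rot"][2],s["ee_rot"][1])),s["qpos"])
for d in place_of("selector_grip",w)[:2]:
    c=onz(ray(w,d["point"],1),.0865);print(d["score"],np.round(d["point"]),c,Rt.T@(c-s["position"])*1000)
g=cv2.cvtColor(w["frame"],cv2.COLOR_RGB2GRAY);p=place_of("selector_grip",w)[0]["point"];x,y=map(int,p)
c=g[y-44:y+45:4,x-44:x+45:4];print("\n".join(" ".join("%3d"%v for v in r) for r in c))
E
```

```text
22.1833 [ 0.4475605  -0.28496383  0.21518447] yaw 51.588773092122466 [-6.98519664e-01  2.35390586e-01  1.64667228e+00  5.89121933e-04
  1.26882833e+00 -2.82951049e-02]
0.73 [278. 206.] [ 0.44305995 -0.28539904  0.0865    ] [ -3.24321302  -2.06193336 128.7065169 ]
113 114 113 114 112 109 111 110 112 111 109 110 110 109 109 109 111  82  63 111 111 112 111
114 112 112 111 112 111 109 108 109  85  71  62  56  68 110 109 109 109 111 111 110 110 111
113 111 110 110 109 110 110  84  54  58  56  48  46  47  51  43  87 108 110 111 110 111 111
111 110 108 108 107 108  52  52  52  43  39  37  36  34  40  48  47  34 110 110 111 110 111
109 107 107 107 108  43  48  46  44  35  36  37  87  36  32  44  45  46  35 111 110  67  47
107 106 106 107  78  43  43  43  42  33  35  38 201  44  31  44  44  45  45  51 109 111 109
106 106 107 106  37  41  40  41  40  30  33  36 200  43  31  42  43  43  43  42 106 108 107
107 106 104 102  40  40  40  40  40  30  33  31 201  42  32  40  42  42  43  44  66 106 108
 67  67  67  61  39  37  39  38  37  30  33  30 200  41  33  40  41  41  41  42  41 107 107
 67  68 
[... 579 characters left out ...]
  30  30  30  30  31  32  32  33  34  34  67  66  43  96
 67  67  66  66  66  66  42  31  31  29  31  31  32  31  32  34  34  39  69  68  68 106  60
 67  67  67  67  67  66  66  67  32  30  31  33  33  34  33  34  53  68  69  70  71 108 107
119  67  66  68  67  66  66  67  66  41  34  33  34  35  69  69  67  70  69  70  70 108 108
120  90  68  68  67  68  68  68  66  44  34  35  37  36 108 107  70  38  71  71  92 108 108
120 120  68  68  68  69  69  69  69  46  37  37  37  37 106 107 107  54  97 108 109 107 108
118 118 102  68  68  69  69  70  68  70 106  93  94 106 106 107 108 108 107 108 109 108 132
120 119 117  70  68  69  70  70  70  90 108 108 107 107 107 107 109 109 107 109 141 188 187
```

```bash
python3 - <<'E'
from h import *
w=get_image("wrist");s=get_state();Rt=rot(s["ee_rot"])
g=cv2.cvtColor(w["frame"],cv2.COLOR_RGB2GRAY).astype(float)
t=lambda p,z:(Rt.T@(onz(ray(w,p,1),z)-s["position"])*1000).round(1)
L=[]
for y in range(178,204,3):
    r=g[y,270:295];c=270+(np.arange(25)*(r>140)).sum()/max((r>140).sum(),1)
    L.append(t((c,y),.1005));
L=np.array(L);print(L[:,:2].tolist());k=np.polyfit(L[:,0],L[:,1],1);print("bar angle in tool deg",np.degrees(np.arctan(k[0])))
print("edges",t((269,194),.1005),t((290,194),.1005),t((278,206),.0865))
# skirt ellipse: dark region centroid at skirt top
print(s["position"],s["clock"])
E
```

```text
[[23.8, -4.5], [21.4, -4.5], [19.0, -4.5], [16.6, -4.5], [14.2, -4.5], [11.8, -4.9], [9.4, -5.3], [7.0, -5.3], [4.5, -5.3]]
bar angle in tool deg 3.012441376065821
edges [ 11.  -11.9 120.2] [ 11.    4.4 120.2] [ -3.1  -5.1 134.2]
[ 0.44987556 -0.28762973  0.22069079] 22.3333
```

Call:
{"api": "apply_moves", "payload": {"deltas": [50,-3,-4.5,20,3,50,-3,-4.5,50,3,50,-3,-4.5,80,3,50,-3,-4.5,105,3,50,-3,-4.5,115,3,50,-3,-4.5,120,3,50,-3,-4.5,120,3,50,-3,-4.5,120,3]}}

```text
clock: 23.0
position: [0.4451, -0.2889, 0.1019]
ee_rot: [0.001, 0.91, 0.415, 0.001]
contact_force: [0.3, -0.5, -0.1]
width: 0.0499
gripper_force: 0.0
```

Call:
{"api": "apply_moves", "payload": {"deltas": [50,0,0,2,0,40,0,0,4,0,25,0,0,4,0,8,0,0,4,0,8,0,0,4,0,8,0,0,4,0,8,0,0,4,0], "squeeze": 35}}

```text
clock: 23.58
position: [0.4435, -0.2878, 0.0983]
ee_rot: [0.0, 0.91, 0.415, 0.0]
contact_force: [-3.3, 3.2, 10.2]
width: 0.0133
gripper_force: 40.1
```

Call:
{"api": "apply_moves", "payload": {"deltas": [8,0,-1,-2,0,8,0,-1,-2,7,8,0,-1,-2,14,8,0,-1,-2,21,8,0,-1,-2,28,8,0,-1,-2,35,8,0,-1,-2,42,8,0,-1,-2,49,8,0,-1,-2,56,8,0,-1,-2,61,8,0,-1,-2,61,8,0,-1,-2,61]}}

```text
clock: 24.58
position: [0.4423, -0.2844, 0.0984]
ee_rot: [-0.003, 0.994, -0.105, -0.001]
contact_force: [-0.5, 7.4, 3.0]
width: 0.0136
gripper_force: 41.3
```

```bash
python3 - <<'E'
from h import *
s=get_state();print(s["clock"],s["position"],"yaw",np.degrees(2*np.arctan2(s["ee_rot"][2],s["ee_rot"][1])),s["contact_force"],s["moment"],s["width"],s["gripper_force"])
E
```

```text
24.5833 [ 0.44228364 -0.28435354  0.09840819] yaw -12.052207762202737 [-0.47053899  7.35706457  3.04036317] [ 1.10888816 -0.05834694  0.1081554 ] 0.01356265538135069 41.27798349418299
```

Call:
{"api": "apply_moves", "payload": {"deltas": [8,0,-2,0,0,8,0,-2,0,0,25,0,-2,0,0,45,0,-2,0,0,50,0,-2,-2,0,50,0,-2,-10,0,50,0,-2,-35,0,50,0,-2,-65,0,50,0,-2,-95,0,50,0,-2,-118,0,50,0,-2,-118,0]}}

```text
clock: 25.5
position: [0.4463, -0.2879, 0.2224]
ee_rot: [0.003, 0.994, -0.105, 0.005]
contact_force: [0.6, -0.1, 0.1]
width: 0.0502
gripper_force: 0.0
```

```bash
python3 - <<'E'
from h import *
w=get_image("wrist");s=get_state();Rt=rot(s["ee_rot"])
yaw=np.degrees(2*np.arctan2(s["ee_rot"][2],s["ee_rot"][1]));print(s["clock"],s["position"],yaw,s["contact_force"])
g=cv2.cvtColor(w["frame"],cv2.COLOR_RGB2GRAY)
d=place_of("selector_grip",w)[0];print(d);x,y=map(int,d["point"])
m=(g[y-60:y+60,x-45:x+45]>140).astype(np.uint8);n,l,st,c=cv2.connectedComponentsWithStats(m)
for i in range(1,n):
    if st[i,4]>15:print(st[i],c[i]+[x-45,y-60])
i=[i for i in range(1,n) if 30<st[i,4]<400]
for k in i:
    ys,xs=np.nonzero(l==k);P=np.array([(Rt.T@(onz(ray(w,(a+x-45,b+y-60),1),.1005)-s["position"]))[:2] for a,b in zip(xs,ys)])
    u=np.linalg.svd(P-P.mean(0))[2][0];a=np.degrees(np.arctan2(u[1],u[0]));print("line angle in tool",a,"len",np.ptp(P@u),"world yaw",yaw-a,P.mean(0))
for d in place_of("pipette_head",w)[:2]:print(d["point"],d["score"],onz(ray(w,d["point"],1),.231))
E
```

```text
25.55 [ 0.44517487 -0.28699851  0.21988911] -12.031277506014836 [-1.07775238  0.13721643 -0.6234819 ]
{'point': [278.0, 206.4], 'score': 0.6}
[ 42  33   4  25 100] [276.5 191. ]
[  0 109  12  11  88] [237.96590909 260.125     ]
line angle in tool -179.78127934613718 len 0.019478865514622155 world yaw 167.75000184012234 [ 0.0133458  -0.00336315]
line angle in tool -140.74867460119452 len 0.012488707539635845 world yaw 128.71739709517968 [-0.04700196 -0.03650844]
```

```bash
python3 p.py && python3 -c "
from rig import *
print(sign_off())"
```

```text
25.65 [ 0.44331327 -0.2854328   0.21640856] [-0.39774042  0.67954617  0.85266441] 0.049825453553792504
pipette_head 0.46 [324. 234.] [ 0.59060136 -0.0726057   0.231     ]
finger_rest 0.54 [335. 242.] [ 0.6237197  -0.08668162  0.206     ]
the job is handed in; nothing more can be done
None
```

I hung the pipette by its finger rest on the bar in the UV box, turned the selector to its third click and handed the job in at 25.7 s; sign-off returned no verdict, so whether it passed is not confirmed.

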